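Rake spent filter cassettes out of the guarded bay

TASK

Clear the three spent filter cassettes out of the guarded bay into the yellow waste tray in front of it, using the rake and never touching the cassettes with the gripper or arm. The rake is parked in its grey garage with only the blade and neck showing: draw it fully out by the neck, set it down on the bench and let go, then take it again near the far end of its handle so that its blade can reach in behind the cassettes under the guard bars. When all three cassettes lie in the tray, lay the rake flat on the bench again, standing on its blade and heel as before, and leave the bottle, the jar and the vial rack where they are.

Things in the scene. Friction and masses are not known exactly. Their poses are not given: they have to be found in the camera images.
- unit: White sample-preparation unit, fixed, a guarded bay with a yellow tray in front. Origin on the bench (z = 0) under the middle of the bay's open front edge; +y points into the bay, -y out over the tray, z up. Steel guard bars across x cover the bay from y = 10 to 117 mm: underside 91 mm above the deck (bay floor), top 153 mm above the bench. The front opening is 180 mm wide, 90 mm high.
- deck_mouth (a point): Middle of the deck's open front edge, at (0, 0, 55) mm in the unit's frame, axes as the unit's. The deck is the bay's flat grey floor, 55 mm above the bench; it runs from this edge (no lip) 150 mm in to a back wall and is 180 mm wide (x -90 to +90) between side ledges 12 mm thick and 30 mm high. Posts and top rails stand outside |x| = 90 mm.
- tray_floor (a point): Middle of the yellow waste tray's inner floor, 5 mm above the bench, at (0, -87, 5) mm in the unit's frame, axes as the unit's. The fixed tray is open-topped, outside 220 (x) by 170 (y) by 45 mm high, walls 5 mm; its rim is 10 mm below the deck, its wall 2 mm in front of the deck's edge.
- garage: Grey steel rake garage, fixed on the bench: a tunnel 46 mm wide outside, 26 mm wide inside, 145 mm long, closed on top (roof underside at 56 mm, top at 62 mm), no floor. Origin on the bench under the middle of its open end; the tunnel runs from there to -y; +y is the direction in which the rake is drawn out.
- rake: Loose rake, 130 g, level on blade and heel. Origin under the middle of the blade; z up. Blue blade 110 (x) by 10 (y -5 to 5) by 44 mm high. Handle: bar 16 mm wide (x), z 30 to 44 mm, to y = -195 mm; it passes over cassettes. Heel: black foot, y -181 to -195, z 0 to 31 mm. Starts with the handle in the garage, axes parallel with the garage's, blade's middle 64 to 80 mm outside the open end.
- rake_heel (a point): Underside of the rake's heel, at (0, -188, 0) mm in the rake's frame.
- cassette_a: Spent filter cassette, white block with a blue end, loose, 34 (x) by 62 (y) by 22 mm high, about 45 g. Origin at the middle of its underside. Starts flat on the bay's deck, long side within 0.2 rad of the unit's y; all parts of it lie within |x| = 80 mm and between y = 4 and 106 mm in the unit's frame. The three are in any order.
- cassette_a_mid (a point): Middle of the white cassette, 11 mm above its underside.
- cassette_b: Spent filter cassette, black block with a blue end, loose, 34 (x) by 62 (y) by 22 mm high, about 45 g. Origin at the middle of its underside. Starts flat on the bay's deck, long side within 0.2 rad of the unit's y; all parts of it lie within |x| = 80 mm and between y = 4 and 106 mm in the unit's frame. The three are in any order.
- cassette_b_mid (a point): Middle of the black cassette, 11 mm above its underside.
- cassette_c: Spent filter cassette, orange block with a blue end, loose, 34 (x) by 62 (y) by 22 mm high, about 45 g. Origin at the middle of its underside. Starts flat on the bay's deck, long side within 0.2 rad of the unit's y; all parts of it lie within |x| = 80 mm and between y = 4 and 106 mm in the unit's frame. The three are in any order.
- cassette_c_mid (a point): Middle of the orange cassette, 11 mm above its underside.
- vial_rack: Bystander: black rack with blue-capped vials, 130 (x) by 80 (y) mm, 67 mm high, origin at the middle of its underside.
- solvent_bottle: Bystander: amber bottle with blue cap, 64 mm across, 140 mm high, origin at the middle of its underside.
- salt_jar: Bystander: white jar with red lid, 70 mm across, 85 mm high, origin at the middle of its underside.

How it is judged (in metres and radians):
On the way, in this order (a step that is already met when the one before it is completed fails the run):
1. the rake has been drawn clear of the garage, set down level on the bench and let go ((y of rake_heel in the frame of garage above 0.006 m or x of rake_heel in the frame of garage above 0.03 m or x of rake_heel in the frame of garage below -0.03 m) and contact force between the fingers and rake below 0.2 N and height (world z) of each of rake, rake_heel below 0.004 m and angle between rake's own z axis and vertical below 0.15 rad and linear speed of rake below 0.03 m/s), for 0.2 s.
2. the rake's blade is down inside the bay, more than 60 mm behind its front edge (y of rake in the frame of unit above 0.06 m and x of rake in the frame of unit between -0.09 and 0.09 m and z of rake in the frame of unit between 0.045 and 0.075 m), for 0.05 s.
At the end, for the whole second after the job is handed in: The middle of every cassette is inside the tray's walls and below 50 mm above the bench (45 mm above the tray floor), at rest; the rake stands level on the bench on blade and heel (both within 4 mm of the bench, tilt under 0.15 rad), at rest (x of cassette_a_mid in the frame of tray_floor between -0.108 and 0.108 m and y of cassette_a_mid in the frame of tray_floor between -0.083 and 0.086 m and z of each of cassette_a_mid, cassette_b_mid, cassette_c_mid in the frame of tray_floor below 0.045 m and linear speed of each of cassette_a, cassette_b, cassette_c, rake below 0.03 m/s and x of cassette_b_mid in the frame of tray_floor between -0.108 and 0.108 m and y of cassette_b_mid in the frame of tray_floor between -0.083 and 0.086 m and x of cassette_c_mid in the frame of tray_floor between -0.108 and 0.108 m and y of cassette_c_mid in the frame of tray_floor between -0.083 and 0.086 m and height (world z) of each of rake, rake_heel below 0.004 m and angle between rake's own z axis and vertical below 0.15 rad); the robot touches nothing.
It fails at once if gripper or arm touches a cassette (contact force between any of the fingers, the arm and cassette_a above 0.3 N or contact force between any of the fingers, the arm and cassette_b above 0.3 N or contact force between any of the fingers, the arm and cassette_c above 0.3 N).
It fails at once if a bystander is displaced by more than 30 mm or tipped (distance of any of vial_rack, solvent_bottle, salt_jar from where it was at the start of the episode above 0.03 m or angle between any of vial_rack, solvent_bottle, salt_jar's own z axis and vertical above 0.35 rad).
It also fails if it takes over 72 s, if anything falls off the work surface, if the arm or the gripper's body presses on something with over 40 N, if the wrist force passes 120 N, or if a joint passes its speed limit or range.

ROBOT

A 6-joint arm with a two-finger parallel gripper is mounted at the origin on the work surface. World frame = base frame: x ahead of the robot, y to its left, z up, the work surface at z = 0. Lengths are in m, angles in degrees, forces in N, time in s.
With the tool pointing down it reaches from about 0.4 to 0.825 m from the base axis. Payload 7 kg.
Tool frame: the origin (TCP) lies on the centre line of the jaws, within the pads' length; the fingertips stand 19 mm ahead of it and the grasp point (between the pads) is the TCP (r.tips_ahead is the distance from the TCP to the fingertips, in m); z points along the fingers, y is the line along which they close (so a half turn about z gives the same grasp; the last joint's range is limited). The gripper opens to 88 mm and grips with 3 to 60 N. Pads are 19 mm wide; open, the fingers measure 130 mm over their backs; the gripper's body (78 mm by 193 mm) begins 47 mm behind the grasp point.
Start: joints at [-50.93, 20.546, 0.682, 0, -70.136, -16.507], TCP at [0.259, -0.623, 0.246] pointing down, gripper open.
Joint ranges: [-176.03, 176.03], [-82.01, 121.73], [-58.28, 71.71], [-173.87, 95.51], [-174.79, -0.11], [-173.66, 173.66]. Speed limits (degrees/s): [136.94, 136.94, 172.46, 180, 180, 180].

INTERFACE

Orientations are given as [roll, pitch, yaw] about the fixed x, y, z axes, in that order (R = Rz(yaw) Ry(pitch) Rx(roll)).
In Python, from plant import r, viewer, close_job gives the robot as it stands. The module is installed in compiled form; this text tells all that it offers.
- The arm moves only by the tool arm_command, never from a script. Its arguments are lists of equal length, an entry for each row: "travel": the shift along the world's x, y, z scaled (see below), a list of three; "delta_rot": the turn, a rotation vector about the world's x, y, z scaled (see below), a list of three. In form: {"travel": [[dx, dy, dz], ...], "delta_rot": [[rx, ry, rz], ...]}. A call has 1 to 20 rows; each row is the pose to reach, as a shift and turn from the pose commanded when the call began; what a row does not reach only later rows make up. The controller multiplies each number of a shift by 0.5 m and each number of a turn by 90 degrees. A row lasts 1/8 s, in which the tool goes at most 62.5 mm and 10.7 degrees, less where a joint would pass 70% of its speed; a pose out of reach is approached as far as the arm can. A call with a number of a shift or a turn outside -1 to 1 is refused whole. A call with a gripper value outside its range is refused whole. "grip" is the opening, from 0 (shut) to 1 (fully open), set as the call begins (left out, the last holds). The fingers move at their own pace and stop on an object; "newtons" is the grip in N (left out, the last holds). Time passes only in rows, so rows that repeat a pose let the fingers close. It gives the time, the measured TCP pose, the force, the opening and the grip force at its end, in the units of the state.
- r.get_state(): the state, without advancing time (a new reading comes with each control period).
- viewer.capture(name): name is "scene" or "top" or "wrist"; returns a dict with "img" (384x512x3 uint8, red, green, blue), "camera_matrix" (3x3 intrinsics, pixels), "R" (3x3) and "t" (3): a world point X has camera coordinates R X + t; the wrist camera has in their place "mount" (4x4, takes a point from camera to tool coordinates, whose origin is the TCP and whose axes are the flange's). Camera axes: x right, y down, z forward; pixel columns grow to the right and rows downward; lengths in m; the calibration is good to about 2 mm. The wrist camera is an equidistant fisheye: a pixel r from the principal point sees the ray r / f radians off the axis. A picture is of the moment at which its call begins: read the wrist's pose just before it. There is no depth.
- close_job(): hands the job in; it is judged then, once.
The state is a dict: "time_s": time; "joints": joint angles; "qd": joint speeds; "joint_torque": joint torques, N m; "tcp_pos": TCP position; "eef_rot": TCP orientation; "contact_force": force on the tool from outside, world axes, zero at the start; "moment": the same for the moment, N m; "gripper_width": finger opening in m; "gripper_force": force on a finger pad.
Only numpy, scipy, OpenCV 4.12 (cv2) and the standard library are available. Lean on these libraries where they do the work, as an engineer would, in place of code of your own. Each camera call takes 0.05 s, during which the arm holds its last target. There are 200 camera calls.

## Working session

There is one attempt and no reset: what is moved stays moved. The work goes in short steps, Python scripts to look and compute and a tool call to move; the robot and the scene stay as the last step left them, time stands still between calls to the robot, and variables do not carry over. Pictures are saved under pics/ and viewed, at most 10 in all, crops included, and the job is handed in when it is done.

Besides the shell and the picture viewer there is one more tool, called by a JSON object that holds its "name" and its "arguments". arm_command: Moves the arm, as the interface text tells. Shifts and turns lie within -1 to 1; 1 stands for 0.5 m of shift or 90 degrees of turn. Its arguments: {"type":"object","properties":{"travel":{"type":"array"},"delta_rot":{"type":"array"},"grip":{"type":"number"},"newtons":{"type":"number"}},"required":["travel","delta_rot"]}

```bash
mkdir -p pics; python3 - <<'E'
from plant import r, viewer
import cv2, numpy as np, pickle
s=r.get_state(); print({k:s[k] for k in('time_s','tcp_pos','eef_rot','gripper_width','contact_force')})
o={}
for n in('scene','top','wrist'):
    c=viewer.capture(n); o[n]=c
    cv2.imwrite(f'pics/{n}0.png',c['img'][:,:,::-1])
    print(n,{k:np.round(v,4).tolist() for k,v in c.items() if k!='img'})
pickle.dump(o,open('c0.pkl','wb'))
a=np.hstack([o['scene']['img'],o['top']['img']])
E
```

```text
{'time_s': 0.0, 'tcp_pos': array([ 0.25879932, -0.62293434,  0.24462414]), 'eef_rot': array([ 1.79904649e+02, -1.07199878e-02, -1.57444035e+02]), 'gripper_width': 0.08776890347238835, 'contact_force': array([ 0.66946341,  0.01303184, -0.01210425])}
scene {'camera_matrix': [[390.1256, 0.0, 250.6428], [0.0, 390.1256, 188.7118], [0.0, 0.0, 1.0]], 'R': [[-0.0842, 0.9964, 0.0036], [0.642, 0.057, -0.7646], [-0.7621, -0.0621, -0.6445]], 't': [-0.0154, -0.2989, 1.4781]}
top {'camera_matrix': [[439.9696, 0.0, 249.6985], [0.0, 439.9696, 193.2843], [0.0, 0.0, 1.0]], 'R': [[-0.004, -0.9996, -0.0285], [-0.9953, 0.0068, -0.0962], [0.0964, 0.028, -0.9949]], 't': [0.0782, 0.5611, 1.1905]}
wrist {'camera_matrix': [[297.3186, 0.0, 255.3938], [0.0, 297.3186, 188.9235], [0.0, 0.0, 1.0]], 'mount': [[0.0007, -0.9691, -0.2468, 0.0657], [1.0, 0.0005, 0.0009, -0.0013], [-0.0008, -0.2468, 0.9691, -0.1389], [0.0, 0.0, 0.0, 1.0]]}
```

```bash
python3 - <<'E'
import cv2
for n in('scene0','top0'):
    cv2.imwrite(f'pics/{n}b.png',cv2.resize(cv2.imread(f'pics/{n}.png'),(800,600),interpolation=cv2.INTER_CUBIC))
E
```

```text
(no output)
```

View pics/scene0b.png

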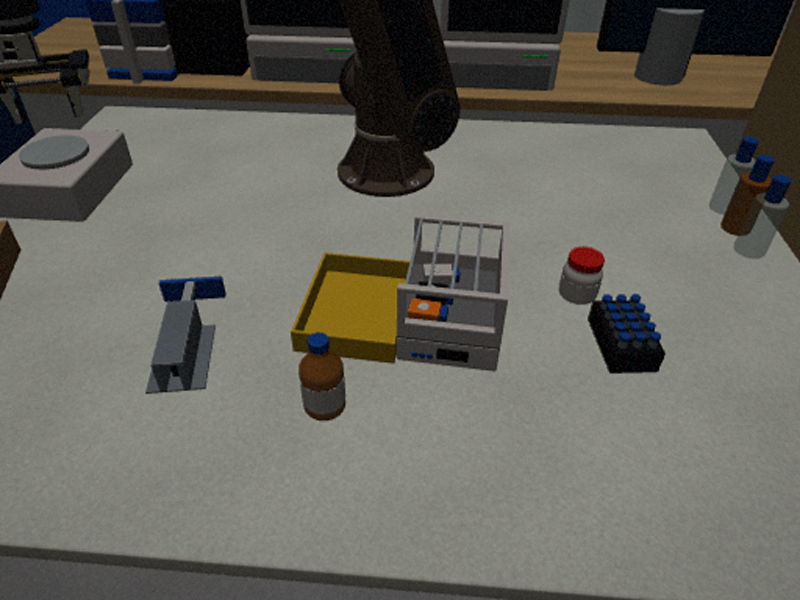

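View pics/top0b.png

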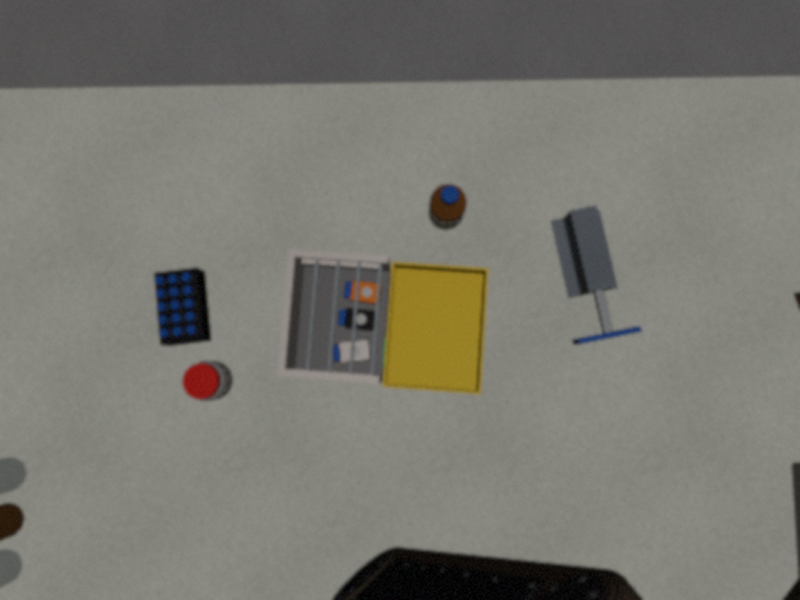

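```bash
cat > h.py <<'E'
import numpy as np, cv2
from scipy.optimize import minimize
def rot(a): return np.array([[np.cos(a),-np.sin(a),0],[np.sin(a),np.cos(a),0],[0,0,1]])
def proj(c,X):
    return cv2.projectPoints(np.asarray(X,float).reshape(-1,1,3),cv2.Rodrigues(c['R'])[0],np.array(c['t'],float),c['camera_matrix'],None)[0].reshape(-1,2)
def ray(c,uv):
    d=np.linalg.inv(c['camera_matrix'])@np.array([uv[0],uv[1],1.]); return -c['R'].T@c['t'], c['R'].T@d
def onz(c,uv,z):
    o,d=ray(c,uv); return o+d*(z-o[2])/d[2]
def tri(c1,u1,c2,u2):
    A=[];b=[]
    for c,u in((c1,u1),(c2,u2)):
        o,d=ray(c,u);d/=np.linalg.norm(d);P=np.eye(3)-np.outer(d,d);A.append(P);b.append(P@o)
    return np.linalg.lstsq(np.vstack(A),np.hstack(b),rcond=None)[0]
def box(x,y,z): return np.array([[i,j,k] for i in x for j in y for k in z])
def hullmask(c,pts,shape,S=4):
    m=np.zeros((shape[0]*S,shape[1]*S),np.uint8)
    h=cv2.convexHull(((proj(c,pts)+.5)*S).astype(np.float32)); cv2.fillPoly(m,[np.round(h).astype(np.int32)],255)
    return cv2.resize(m,(shape[1],shape[0]),interpolation=cv2.INTER_AREA)/255.
def fit(views,pts,p0,step):
    """views: list of (cam, mask, weightmask); p=(x,y,yaw,z)"""
    def cost(p):
        X=pts@rot(p[2]).T+[p[0],p[1],p[3] if len(p)>3 else 0]
        return sum((w*np.abs(hullmask(c,X,m.shape)-m)).sum() for c,m,w in views)
    sim=[np.array(p0,float)]
    for i,s in enumerate(step): q=np.array(p0,float);q[i]+=s;sim.append(q)
    o=minimize(cost,p0,method='Nelder-Mead',options=dict(initial_simplex=sim,xatol=1e-5,fatol=.01,maxiter=600))
    return o.x,o.fun
E
python3 - <<'E'
import pickle,numpy as np,cv2
from h import *
o=pickle.load(open('c0.pkl','rb')); T,S=o['top'],o['scene']
def blob(c,lo,hi,box):
    h=cv2.cvtColor(c['img'],cv2.COLOR_RGB2HSV);m=cv2.inRange(h,lo,hi);z=np.zeros_like(m);x0,y0,x1,y1=box
    z[y0:y1,x0:x1]=m[y0:y1,x0:x1];return cv2.morphologyEx(z,cv2.MORPH_CLOSE,np.ones((5,5)))/255.
k=1.5625
bT=blob(T,(100,110,30),(130,255,255),(355,200,420,228)); bS=blob(S,(100,110,30),(130,255,255),(95,170,150,195))
yT=blob(T,(18,100,40),(40,255,255),(240,160,320,255)); yS=blob(S,(18,100,40),(40,255,255),(180,155,270,235))
for m in(bT,bS,yT,yS): print(m.sum(),end=' ')
c=lambda m:(np.nonzero(m)[1].mean(),np.nonzero(m)[0].mean())
print('\nblade centre tri',tri(T,c(bT),S,c(bS)))
one=lambda m:np.ones_like(m)
b0=onz(T,c(bT),.03);print(b0)
blade=box((-.055,.055),(-.005,.005),(0,.044))
for p0 in((b0[0],b0[1],np.pi-.15),):
  for st in((.01,.01,.1),(.01,.01,.1,.01)):
    pp=list(p0)+([0.] if len(st)>3 else [])
    print('blade',fit([(T,bT,one(bT)),(S,bS,one(bS))],blade,pp,st), 'top only',fit([(T,bT,one(bT))],blade,pp[:3],st[:3]))
t0=onz(T,c(yT),.03);print('tray',t0)
tray=box((-.11,.11),(-.172+.087,-.002+.087),(0,.045))
wT=one(yT);wS=one(yS);wS[:,248:]=0
for V in([(T,yT,wT)],[(S,yS,wS),(T,yT,wT)]): print(fit(V,tray,(t0[0],t0[1],0.),(.01,.01,.1)))
for n,uv in dict(orange=(362,292),black=(357,319),white=(351,351)).items(): print(n,onz(T,np.array(uv)/k,.077))
for n,uv,z in(('bottle',(449,194),.14),('gar_end_l',(568,296),.0),('gar_end_topr',(616,289),.062),('gar_end_topl',(582,294),.062),('gar_far_topr',(598,207),.062),('gar_far_topl',(567,212),.062)): print(n,onz(T,np.array(uv)/k,z))
p=[onz(T,np.array(uv)/k,.153) for uv in((290,252),(388,258),(381,381),(281,374))];print('unit top corners',np.round(p,3).tolist())
a=cv2.resize(T['img'][150:260,170:300],(780,660//1),interpolation=cv2.INTER_CUBIC)
E
```

```text
90.0 441.0 5074.0 3830.0 
blade centre tri [ 0.5014416  -0.30463682  0.02481404]
[ 0.50171559 -0.30516597  0.03      ]
blade (array([ 0.47966108, -0.27674559,  3.01242081]), np.float64(836.5529411764705)) top only (array([ 0.49216041, -0.23814687,  1.71217816]), np.float64(186.71372549019605))
blade (array([ 0.50245298, -0.30194962,  1.75013397,  0.00342774]), np.float64(246.99215686274508)) top only (array([ 0.49216041, -0.23814687,  1.71217816]), np.float64(186.71372549019605))
tray [ 0.51638171 -0.00346577  0.03      ]
(array([ 0.51690302, -0.00225837, -0.07636866]), np.float64(86.55686274509804))
(array([ 0.51634366, -0.00285383, -0.07853979]), np.float64(376.99607843137255))
orange [0.57422223 0.1217626  0.077     ]
black [0.52811282 0.13027821 0.077     ]
white [0.4738918  0.14041763 0.077     ]
bottle [ 0.72686653 -0.02465528  0.14      ]
gar_end_l [ 0.57290418 -0.24471253  0.        ]
gar_end_topr [ 0.57792423 -0.31230131  0.062     ]
gar_end_topl [ 0.56973616 -0.25432526  0.062     ]
gar_far_topr [ 0.72102028 -0.28647125  0.062     ]
gar_far_topl [ 0.71277888 -0.23292184  0.062     ]
unit top corners [[0.631, 0.232, 0.153], [0.62, 0.075, 0.153], [0.425, 0.087, 0.153], [0.436, 0.245, 0.153]]
```

{"name": "arm_command", "arguments": {"travel": [[0.54,0.66,0],[0.54,0.66,0],[0.54,0.66,0],[0.54,0.66,0],[0.54,0.66,0],[0.54,0.66,0],[0.54,0.66,0],[0.54,0.66,0],[0.54,0.66,0]], "delta_rot": [[0,0,0.93],[0,0,0.93],[0,0,0.93],[0,0,0.93],[0,0,0.93],[0,0,0.93],[0,0,0.93],[0,0,0.93],[0,0,0.93]]}}

```text
time_s: 1.27
tcp_pos: [0.5292, -0.2926, 0.2452]
eef_rot: [180.0, 0.0, -73.7]
contact_force: [0.6, 0.8, 0.9]
gripper_width: 0.0878
gripper_force: 0.0
```

{"name": "arm_command", "arguments": {"travel": [[0,0,-0.04],[0,0,-0.04],[0,0,-0.04],[0,0,-0.04],[0,0,-0.04],[0,0,-0.04],[0,0,-0.04],[0,0,-0.04],[0,0,-0.04],[0,0,-0.04],[0,0,-0.04]], "delta_rot": [[0,0,0.93],[0,0,0.93],[0,0,0.93],[0,0,0.93],[0,0,0.93],[0,0,0.93],[0,0,0.93],[0,0,0.93],[0,0,0.93],[0,0,0.93],[0,0,0.93]]}}

```text
time_s: 2.65
tcp_pos: [0.5288, -0.2935, 0.2256]
eef_rot: [180.0, 0.0, 9.8]
contact_force: [0.3, 0.0, 0.4]
gripper_width: 0.0879
gripper_force: 0.0
```

```bash
python3 - <<'E'
from plant import r, viewer
import cv2, numpy as np, pickle
from h import *
s=r.get_state(); print(s['time_s'],s['tcp_pos'],s['eef_rot'],s['joints'])
w=viewer.capture('wrist'); pickle.dump((s,w),open('w1.pkl','wb'))
cv2.imwrite('pics/w1.png',cv2.resize(w['img'],(800,600),interpolation=cv2.INTER_CUBIC)[:,:,::-1])
o=pickle.load(open('c0.pkl','rb')); T,S=o['top'],o['scene']
def blob(c,lo,hi,b):
    h=cv2.cvtColor(c['img'],cv2.COLOR_RGB2HSV);m=cv2.inRange(h,lo,hi);z=np.zeros_like(m);x0,y0,x1,y1=b
    z[y0:y1,x0:x1]=m[y0:y1,x0:x1];return z/255.
blade=box((-.055,.055),(-.005,.005),(0,.044))
bT=blob(T,(100,70,20),(130,255,255),(355,200,420,228)); bS=blob(S,(100,110,30),(130,255,255),(95,170,150,195))
one=np.ones_like(bT)
for V in([(T,bT,one)],[(S,bS,one)],[(T,bT,one),(S,bS,one)]): print(bT.sum(),fit(V,blade,(.502,-.302,1.74),(.006,.006,.05)))
E
```

```text
2.65 [ 0.52884277 -0.29350372  0.22556473] [1.79998191e+02 2.43036845e-04 9.79628053e+00] [-1.05403460e+01  1.47757976e+01 -1.02215052e+01  1.96511365e-03
 -6.50022963e+01  1.10335796e+02]
131.0 (array([ 0.50162998, -0.30280216,  1.75777951]), np.float64(44.40392156862745))
131.0 (array([ 0.50068861, -0.30499986,  1.74543709]), np.float64(178.478431372549))
131.0 (array([ 0.50147723, -0.30379262,  1.75661132]), np.float64(229.5686274509804))
```

View pics/w1.png

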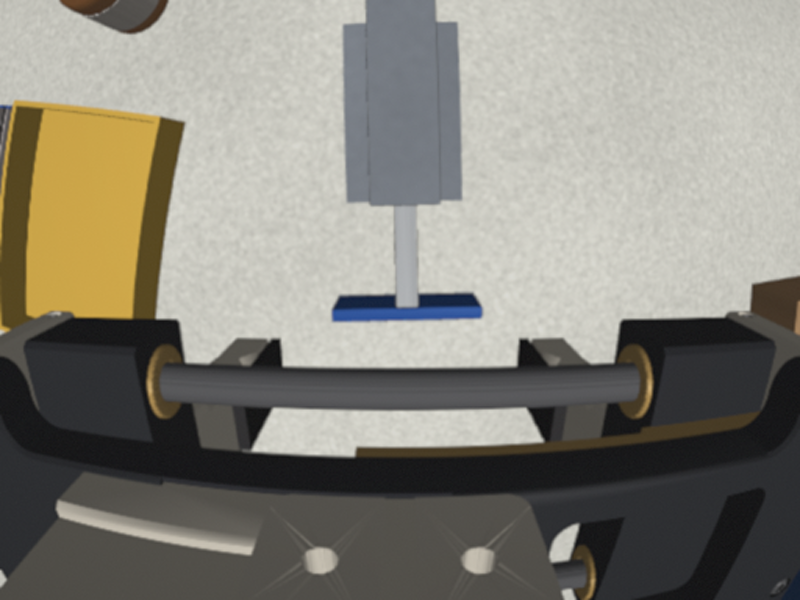

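```bash
cat >> h.py <<'E'
def wray(s,w,uv):
    from scipy.spatial.transform import Rotation as Ro
    K=w['camera_matrix'];p=np.array([(uv[0]-K[0,2])/K[0,0],(uv[1]-K[1,2])/K[1,1]]);th=np.linalg.norm(p)
    d=np.array([*(p/th*np.sin(th)),np.cos(th)]);M=w['mount'];R=Ro.from_euler('xyz',s['eef_rot'],degrees=True).as_matrix()
    return R@M[:3,3]+s['tcp_pos'], R@M[:3,:3]@d
def wz(s,w,uv,z):
    o,d=wray(s,w,uv);return o+d*(z-o[2])/d[2]
E
python3 - <<'E'
import pickle
from h import *
s,w=pickle.load(open('w1.pkl','rb'));k=1.5625
for n,uv,z in(('bl',(333,314),.044),('br',(481,312),.044),('nL',(396,304),.044),('nR',(418,304),.044),('gL',(393.5,206),.044),('gR',(416,206),.044),('GtL',(370,204),.062),('GtR',(440,204),.062),('GtLfar',(367,0),.062),('GtRfar',(436,0),.062),('tray near corner',(184,122),.045)):
    print(n,np.round(wz(s,w,np.array(uv)/k,z),4))
# height from top view + wrist: blade top-edge ends triangulated
o=pickle.load(open('c0.pkl','rb'));T=o['top']
def tri2(rs):
    A=[];b=[]
    for q,d in rs:
        d=d/np.linalg.norm(d);P=np.eye(3)-np.outer(d,d);A.append(P);b.append(P@q)
    return np.linalg.lstsq(np.vstack(A),np.hstack(b),rcond=None)[0]
print(tri2([wray(s,w,np.array((407,314))/k),ray(T,np.array((607,336))/k)]))
E
```

```text
bl [ 0.4923 -0.2523  0.044 ]
br [ 0.5121 -0.3578  0.044 ]
nL [ 0.5075 -0.296   0.044 ]
nR [ 0.5102 -0.3115  0.044 ]
gL [ 0.5759 -0.2825  0.044 ]
gR [ 0.5786 -0.2977  0.044 ]
GtL [ 0.5757 -0.2673  0.062 ]
GtR [ 0.5835 -0.3121  0.062 ]
GtLfar [ 0.7126 -0.2413  0.062 ]
GtRfar [ 0.7204 -0.286   0.062 ]
tray near corner [ 0.616  -0.1204  0.045 ]
[ 0.49831366 -0.30477268  0.02987619]
```

{"name": "arm_command", "arguments": {"travel": [[0.016,-0.009,-0.1],[0.016,-0.009,-0.2],[0.016,-0.009,-0.3],[0.016,-0.009,-0.35],[0.016,-0.009,-0.377],[0.016,-0.009,-0.377],[0.016,-0.009,-0.377]], "delta_rot": [[0,0,0.011],[0,0,0.011],[0,0,0.011],[0,0,0.011],[0,0,0.011],[0,0,0.011],[0,0,0.011]]}}

```text
time_s: 3.58
tcp_pos: [0.5379, -0.2981, 0.0384]
eef_rot: [179.9, -0.1, 11.0]
contact_force: [-0.6, 0.2, 0.6]
gripper_width: 0.0875
gripper_force: 0.0
```

{"name": "arm_command", "arguments": {"travel": [[0,0,0],[0,0,0],[0,0,0],[0,0,0],[0,0,0],[0,0,0]], "delta_rot": [[0,0,0],[0,0,0],[0,0,0],[0,0,0],[0,0,0],[0,0,0]], "grip": 0, "newtons": 25}}

```text
time_s: 4.32
tcp_pos: [0.5369, -0.2978, 0.037]
eef_rot: [-180.0, 0.0, 11.0]
contact_force: [-0.2, -0.7, 0.4]
gripper_width: 0.0334
gripper_force: 0.0
```

{"name": "arm_command", "arguments": {"travel": [[0,0,0],[0,0,0],[0,0,0],[0,0,0.003],[-0.03,-0.006,0.003],[-0.07,-0.013,0.003],[-0.11,-0.021,0.003],[-0.15,-0.0285,0.003],[-0.19,-0.036,0.003],[-0.23,-0.044,0.003],[-0.27,-0.051,0.003],[-0.285,-0.054,0.003],[-0.285,-0.054,0.003],[-0.285,-0.054,0],[-0.285,-0.054,0]], "delta_rot": [[0,0,0],[0,0,0],[0,0,0],[0,0,0],[0,0,0],[0,0,0],[0,0,0],[0,0,0],[0,0,0],[0,0,0],[0,0,0],[0,0,0],[0,0,0],[0,0,0],[0,0,0]]}}

```text
time_s: 6.2
tcp_pos: [0.3952, -0.3248, 0.037]
eef_rot: [180.0, -0.0, 11.0]
contact_force: [0.5, 0.3, -1.1]
gripper_width: 0.0158
gripper_force: 25.0
```

{"name": "arm_command", "arguments": {"travel": [[0,0,0],[0,0,0],[0,0,0],[0,0,0],[0,0,0.1],[0,0,0.2],[0,0,0.3],[0.1,0,0.36],[0.1,0,0.36],[0.1,0,0.36]], "delta_rot": [[0,0,0],[0,0,0],[0,0,0],[0,0,0],[0,0,0],[0,0,0],[0,0,0],[0,0,0],[0,0,0],[0,0,0]], "grip": 1}}

```text
time_s: 7.45
tcp_pos: [0.4439, -0.3244, 0.2163]
eef_rot: [-179.9, 0.0, 11.0]
contact_force: [0.5, 0.4, -0.3]
gripper_width: 0.0876
gripper_force: 0.0
```

```bash
python3 - <<'E'
from plant import r, viewer
import cv2, pickle
s=r.get_state(); print(s['time_s'],s['tcp_pos'],s['eef_rot'])
w=viewer.capture('wrist'); T=viewer.capture('top');S=viewer.capture('scene');pickle.dump((s,w,T,S),open('w2.pkl','wb'))
cv2.imwrite('pics/w2.png',cv2.resize(w['img'],(800,600),interpolation=cv2.INTER_CUBIC)[:,:,::-1])
E
```

```text
7.45 [ 0.44392431 -0.32442297  0.21632168] [-1.79945088e+02  4.81687077e-02  1.09562107e+01]
```

View pics/w2.png

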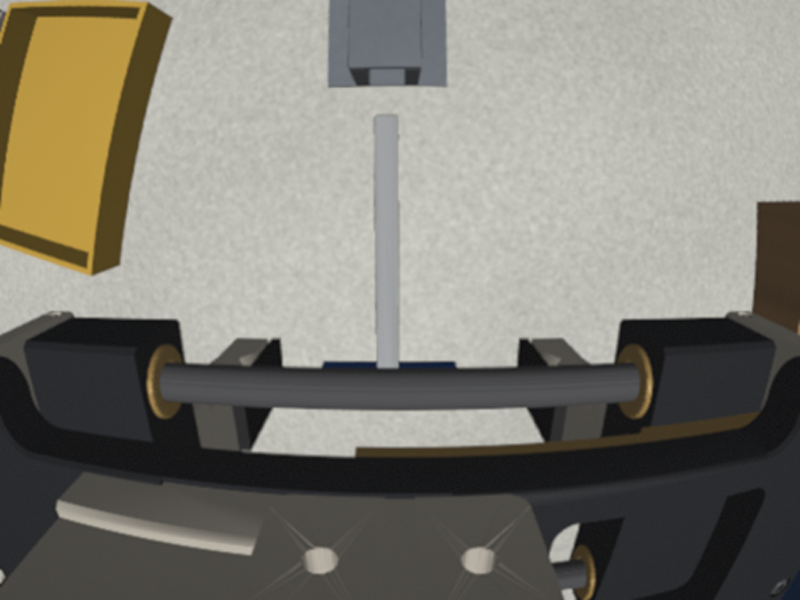

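```bash
python3 - <<'E'
import pickle
from h import *
s,w,T,S=pickle.load(open('w2.pkl','rb'));k=1.5625
for n,uv,z in(('endL',(375,117),.044),('endR',(398,117),.044),('nL',(376.5,355),.044),('nR',(399.5,355),.044),('gar',(329,87),0),('garR',(446,86),0),('bladeL',(323,364),.0),('bladeR',(456,363),.0)):
    print(n,np.round(wz(s,w,np.array(uv)/k,z),4))
# height of handle end by top view: project candidates
e=wz(s,w,np.array((386.5,116))/k,.044); print(proj(T,[e])*k)
cv2.imwrite('pics/x.png',T['img'][:,:,::-1])
g=cv2.cvtColor(T['img'],cv2.COLOR_RGB2HSV)
u=proj(T,[e])[0].astype(int); print(T['img'][u[1]-8:u[1]+12,u[0]-1:u[0]+2].mean(axis=(1,2)).round())
E
```

```text
endL [ 0.5477 -0.289   0.044 ]
endR [ 0.5505 -0.3039  0.044 ]
nL [ 0.3849 -0.3203  0.044 ]
nR [ 0.3881 -0.3365  0.044 ]
gar [ 0.5706 -0.2464  0.    ]
garR [ 0.5876 -0.3335  0.    ]
bladeL [ 0.3503 -0.2788  0.    ]
bladeR [ 0.3726 -0.3872  0.    ]
[[604.18300329 306.43397696]]
[54. 56. 57. 59. 59. 61. 62. 64. 65. 64. 64. 64. 64. 61. 58. 53. 50. 49.
 51. 49.]
```

```bash
python3 - <<'E'
import pickle
from h import *
k=1.5625
s1,w1=pickle.load(open('w1.pkl','rb'));s,w,T,S=pickle.load(open('w2.pkl','rb'))
print('w1 far rim/bot',wz(s1,w1,np.array((160,117))/k,.045),wz(s1,w1,np.array((184,122))/k,0))
print('w2 far rim/bot',wz(s,w,np.array((147,2))/k,.045),wz(s,w,np.array((172,17))/k,0))
print('w2 near rim/bot',wz(s,w,np.array((93,273))/k,.045),wz(s,w,np.array((119,265))/k,0))
R=rot(-.0775);o=np.array([.5237,.0842,0])
for p in((.11,-.172,0),(-.11,-.172,0)): print(o+R@p)
E
```

```text
w1 far rim/bot [ 0.61866689 -0.0988607   0.045     ] [ 0.61907124 -0.09741269  0.        ]
w2 far rim/bot [ 0.61866428 -0.09853992  0.045     ] [ 6.19767241e-01 -9.77748960e-02 -5.55111512e-17]
w2 near rim/bot [ 0.40298042 -0.08380835  0.045     ] [ 0.40018535 -0.08076881  0.        ]
[ 0.62005316 -0.09580019  0.        ]
[ 0.40071352 -0.07876725  0.        ]
```

{"name": "arm_command", "arguments": {"travel": [[0.161,0.047,-0.06],[0.161,0.047,-0.12],[0.161,0.047,-0.2],[0.161,0.047,-0.28],[0.161,0.047,-0.34],[0.161,0.047,-0.359],[0.161,0.047,-0.359],[0.161,0.047,-0.359]], "delta_rot": [[0,0,0],[0,0,0],[0,0,0],[0,0,0],[0,0,0],[0,0,0],[0,0,0],[0,0,0]]}}

```text
time_s: 8.6
tcp_pos: [0.5257, -0.3017, 0.0389]
eef_rot: [179.9, -0.1, 11.0]
contact_force: [-0.5, 0.1, -0.6]
gripper_width: 0.0881
gripper_force: 0.0
```

{"name": "arm_command", "arguments": {"travel": [[0,0,0],[0,0,0],[0,0,0],[0,0,0],[0,0,0],[0,0,0],[0,0,0],[0,0,0],[0,0,0],[0,0,0.04],[0,0,0.08],[0,0,0.12],[0,0,0.16],[0,0,0.184],[0,0,0.184],[0,0,0.184]], "delta_rot": [[0,0,0],[0,0,0],[0,0,0],[0,0,0],[0,0,0],[0,0,0],[0,0,0],[0,0,0],[0,0,0],[0,0,0],[0,0,0],[0,0,0],[0,0,0],[0,0,0],[0,0,0],[0,0,0]], "grip": 0, "newtons": 45}}

```text
time_s: 10.6
tcp_pos: [0.5245, -0.3011, 0.1287]
eef_rot: [-180.0, 0.1, 10.9]
contact_force: [-0.2, -1.1, -2.0]
gripper_width: 0.0156
gripper_force: 45.0
```

{"name": "arm_command", "arguments": {"travel": [[0,0,0],[0,0,0],[0,0,0],[0,0,0],[0,0,0],[0,0,0],[0,0,0],[0,0,0],[0,0,0],[0,0,0],[0,0,0],[0,0,0],[0,0,0]], "delta_rot": [[0,0,-0.08],[0,0,-0.16],[0,0,-0.24],[0,0,-0.32],[0,0,-0.4],[0,0,-0.48],[0,0,-0.56],[0,0,-0.64],[0,0,-0.72],[0,0,-0.8],[0,0,-0.88],[0,0,-0.95],[0,0,-1]]}}

```text
time_s: 12.22
tcp_pos: [0.5244, -0.3012, 0.1284]
eef_rot: [179.9, 0.0, -79.2]
contact_force: [0.1, -0.7, -1.8]
gripper_width: 0.0151
gripper_force: 45.0
```

{"name": "arm_command", "arguments": {"travel": [[0,0.02,0],[0.003,0.06,0],[0.006,0.12,0],[0.01,0.18,0],[0.014,0.24,0],[0.018,0.3,0],[0.022,0.35,0],[0.023,0.365,0],[0.023,0.365,0],[0.023,0.365,0]], "delta_rot": [[0,0,-0.03],[0,0,-0.06],[0,0,-0.09],[0,0,-0.12],[0,0,-0.15],[0,0,-0.17],[0,0,-0.17],[0,0,-0.17],[0,0,-0.17],[0,0,-0.17]]}}

```text
time_s: 13.48
tcp_pos: [0.5362, -0.1194, 0.1293]
eef_rot: [180.0, -0.0, -94.4]
contact_force: [1.0, 0.5, -1.5]
gripper_width: 0.0154
gripper_force: 45.0
```

```bash
python3 - <<'E'
from plant import r, viewer
import cv2, pickle, numpy as np
from h import *
s=r.get_state(); print(s['time_s'],s['tcp_pos'],s['eef_rot'],s['joints'])
w=viewer.capture('wrist'); T=viewer.capture('top');S=viewer.capture('scene');pickle.dump((s,w,T,S),open('w3.pkl','wb'))
a=cv2.resize(S['img'][135:260,165:365],(800,500),interpolation=cv2.INTER_CUBIC)
cv2.imwrite('pics/w3.png',cv2.resize(np.hstack([cv2.resize(S['img'][135:260,165:345],(576,400)),cv2.resize(T['img'][140:260,160:340],(600,400))]),(800,272),interpolation=cv2.INTER_AREA)[:,:,::-1])
def blob(c,b):
    h=cv2.cvtColor(c['img'],cv2.COLOR_RGB2HSV);m=cv2.inRange(h,(100,90,20),(130,255,255));z=np.zeros_like(m);x0,y0,x1,y1=b
    z[y0:y1,x0:x1]=m[y0:y1,x0:x1];return z/255.
c=np.array([.5237,.083,0])+rot(-.0775)@[.028,-.03,0]
blade=box((-.055,.055),(-.005,.005),(0,.044))
for V,n in((S,'S'),(T,'T')): print(n,proj(V,blade@rot(-.0775).T+c+[0,0,.092]).round(0).tolist())
E
```

```text
13.475 [ 0.53623601 -0.11943499  0.12925389] [ 1.79962248e+02 -1.26795422e-02 -9.43741730e+01] [ 7.88032496e+00  1.49137562e+01 -2.41024040e+01  5.63106768e-03
 -5.10234230e+01 -1.22580456e+01]
S [[248.0, 170.0], [248.0, 157.0], [252.0, 171.0], [252.0, 157.0], [241.0, 197.0], [240.0, 183.0], [245.0, 198.0], [245.0, 184.0]]
T [[259.0, 217.0], [259.0, 216.0], [255.0, 216.0], [255.0, 216.0], [262.0, 175.0], [262.0, 172.0], [258.0, 175.0], [258.0, 172.0]]
```

View pics/w3.png

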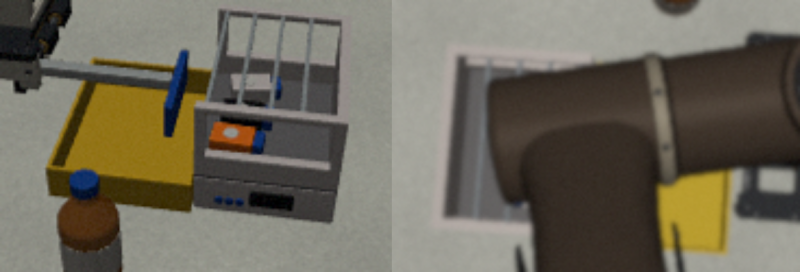

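```bash
python3 - <<'E'
import pickle
from h import *
s,w,T,S=pickle.load(open('w3.pkl','rb'))
h=cv2.cvtColor(S['img'],cv2.COLOR_RGB2HSV);m=cv2.inRange(h,(100,90,20),(130,255,255));z=np.zeros_like(m);z[145:207,232:257]=m[145:207,232:257]
n,l,st,ce=cv2.connectedComponentsWithStats(z);i=1+st[1:,4].argmax();print(st[1:],ce[i]);mm=(l==i)/255.*255
blade=box((-.055,.055),(-.005,.005),(0,.044))
c=np.array([.5237,.083,0])+rot(-.0775)@[.028,-.03,0]
def cost(p):
    return np.abs(hullmask(S,blade@rot(-.0775).T+[c[0]+p[0],c[1]+p[1],p[2]],m.shape)-mm).sum()
for x in(-.004,0,.004):
    o=min(((cost((x,y,zz)),y,zz) for y in np.arange(-.008,.009,.002) for zz in np.arange(.076,.108,.002)));print(x,o)
E
```

```text
[[241 158  10  40 219]] [245.39269406 176.94977169]
-0.004 (np.float64(57.36078431372549), np.float64(-0.004), np.float64(0.08800000000000001))
0 (np.float64(56.3921568627451), np.float64(-0.002), np.float64(0.09200000000000001))
0.004 (np.float64(60.674509803921566), np.float64(-0.002), np.float64(0.09600000000000002))
```

{"name": "arm_command", "arguments": {"travel": [[0.003,0.04,0],[0.006,0.08,0],[0.009,0.12,0],[0.012,0.16,0],[0.015,0.2,0],[0.019,0.24,0],[0.022,0.28,0],[0.023,0.299,0],[0.023,0.299,0],[0.023,0.299,0]], "delta_rot": [[0,0,0],[0,0,0],[0,0,0],[0,0,0],[0,0,0],[0,0,0],[0,0,0],[0,0,0],[0,0,0],[0,0,0]]}}

```text
time_s: 14.88
tcp_pos: [0.5478, 0.0304, 0.1295]
eef_rot: [180.0, -0.0, -94.4]
contact_force: [0.6, -0.6, -1.5]
gripper_width: 0.0156
gripper_force: 45.0
```

{"name": "arm_command", "arguments": {"travel": [[0,0,-0.02],[0,0,-0.04],[0,0,-0.055],[0,0,-0.065],[0,0,-0.07],[0,0,-0.072],[0,0,-0.072]], "delta_rot": [[0,0,0],[0,0,0],[0,0,0],[0,0,0],[0,0,0],[0,0,0],[0,0,0]]}}

```text
time_s: 15.75
tcp_pos: [0.5481, 0.0307, 0.0937]
eef_rot: [-180.0, 0.0, -94.3]
contact_force: [0.4, -0.9, -1.5]
gripper_width: 0.0154
gripper_force: 45.0
```

```bash
cat > look.py <<'E'
import sys,cv2,pickle,numpy as np
from plant import r, viewer
n=sys.argv[1]
s=r.get_state(); print(s['time_s'],s['tcp_pos'],s['eef_rot'],s['contact_force'],s['moment'])
w=viewer.capture('wrist');S=viewer.capture('scene');T=viewer.capture('top');pickle.dump((s,w,T,S),open(n+'.pkl','wb'))
a=cv2.resize(S['img'][135:260,165:345],(576,400),interpolation=cv2.INTER_CUBIC); b=cv2.resize(w['img'],(533,400))
cv2.imwrite(f'pics/{n}.png',cv2.resize(np.vstack([a,cv2.resize(b,(576,432))]),(640,600*1),interpolation=cv2.INTER_AREA)[:,:,::-1])
E
python3 look.py w4
```

```text
15.75 [0.54807738 0.03072431 0.09372151] [-1.79983851e+02  6.16157618e-03 -9.43444324e+01] [ 0.39654275 -0.90376242 -1.46480346] [-0.11442481  0.09743096 -0.00513192]
```

View pics/w4.png

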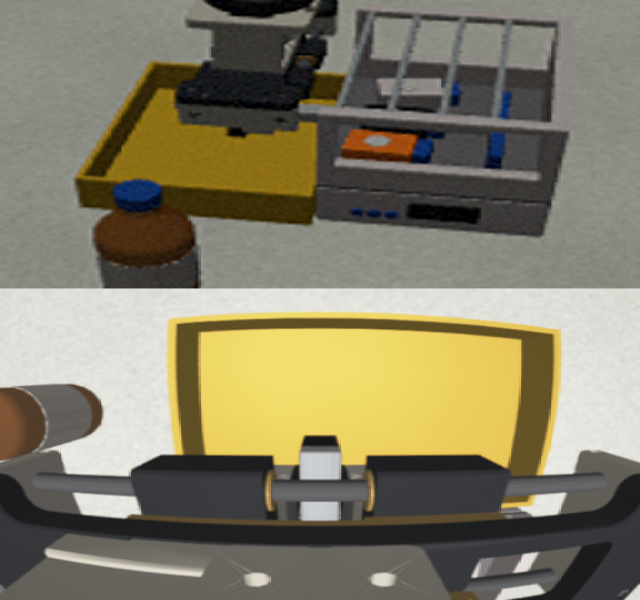

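{"name": "arm_command", "arguments": {"travel": [[0,0,-0.003],[-0.001,-0.014,-0.003],[-0.002,-0.03,-0.003],[-0.004,-0.046,-0.003],[-0.005,-0.062,-0.003],[-0.006,-0.078,-0.003],[-0.007,-0.094,-0.003],[-0.009,-0.11,-0.003],[-0.01,-0.126,-0.003],[-0.011,-0.142,-0.003],[-0.012,-0.158,-0.003],[-0.014,-0.174,-0.003],[-0.015,-0.19,-0.003],[-0.016,-0.206,-0.003],[-0.017,-0.222,-0.003],[-0.019,-0.238,-0.003],[-0.02,-0.254,-0.003],[-0.021,-0.267,-0.003],[-0.021,-0.267,-0.003],[-0.021,-0.267,-0.003]], "delta_rot": [[0,0,0],[0,0,0],[0,0,0],[0,0,0],[0,0,0],[0,0,0],[0,0,0],[0,0,0],[0,0,0],[0,0,0],[0,0,0],[0,0,0],[0,0,0],[0,0,0],[0,0,0],[0,0,0],[0,0,0],[0,0,0],[0,0,0],[0,0,0]]}}

```text
time_s: 18.4
tcp_pos: [0.5374, -0.1028, 0.092]
eef_rot: [180.0, -0.0, -94.4]
contact_force: [-0.6, 0.5, -1.8]
gripper_width: 0.0157
gripper_force: 45.0
```

```bash
python3 look.py w5
```

```text
18.4 [ 0.53743825 -0.10281452  0.09199574] [ 1.79992998e+02 -3.86244829e-04 -9.43548901e+01] [-0.58560729  0.48205659 -1.83259019] [-0.16214437  0.12251516  0.02135645]
```

View pics/w5.png

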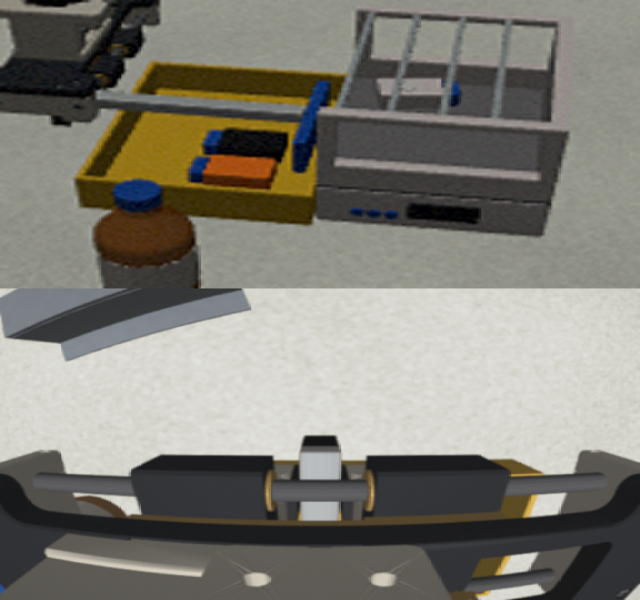

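{"name": "arm_command", "arguments": {"travel": [[0,0,0.03],[0,0,0.06],[0,0,0.074],[-0.04,0.003,0.074],[-0.08,0.006,0.074],[-0.11,0.008,0.074],[-0.116,0.009,0.074],[-0.116,0.009,0.074],[-0.114,0.04,0.074],[-0.111,0.08,0.074],[-0.107,0.12,0.074],[-0.104,0.16,0.074],[-0.101,0.2,0.074],[-0.098,0.24,0.074],[-0.096,0.265,0.074],[-0.095,0.276,0.074],[-0.095,0.276,0.074]], "delta_rot": [[0,0,0],[0,0,0],[0,0,0],[0,0,0],[0,0,0],[0,0,0],[0,0,0],[0,0,0],[0,0,0],[0,0,0],[0,0,0],[0,0,0],[0,0,0],[0,0,0],[0,0,0],[0,0,0],[0,0,0]]}}

```text
time_s: 20.68
tcp_pos: [0.49, 0.0354, 0.129]
eef_rot: [180.0, -0.0, -94.3]
contact_force: [-0.0, 0.3, -2.0]
gripper_width: 0.0155
gripper_force: 45.0
```

{"name": "arm_command", "arguments": {"travel": [[0,0,-0.02],[0,0,-0.04],[0,0,-0.055],[0,0,-0.067],[0,0,-0.074],[0,0,-0.074]], "delta_rot": [[0,0,0],[0,0,0],[0,0,0],[0,0,0],[0,0,0],[0,0,0]]}}

```text
time_s: 21.42
tcp_pos: [0.4901, 0.0352, 0.092]
eef_rot: [-180.0, -0.0, -94.3]
contact_force: [-0.3, -0.0, -0.4]
gripper_width: 0.0154
gripper_force: 45.0
```

{"name": "arm_command", "arguments": {"travel": [[0,0,0],[-0.001,-0.014,0],[-0.002,-0.03,0],[-0.004,-0.046,0],[-0.005,-0.062,0],[-0.006,-0.078,0],[-0.007,-0.094,0],[-0.009,-0.11,0],[-0.01,-0.126,0],[-0.011,-0.142,0],[-0.012,-0.158,0],[-0.014,-0.174,0],[-0.015,-0.19,0],[-0.016,-0.206,0],[-0.017,-0.222,0],[-0.019,-0.238,0],[-0.02,-0.254,0],[-0.021,-0.267,0],[-0.021,-0.267,0],[-0.021,-0.267,0]], "delta_rot": [[0,0,0],[0,0,0],[0,0,0],[0,0,0],[0,0,0],[0,0,0],[0,0,0],[0,0,0],[0,0,0],[0,0,0],[0,0,0],[0,0,0],[0,0,0],[0,0,0],[0,0,0],[0,0,0],[0,0,0],[0,0,0],[0,0,0],[0,0,0]]}}

```text
time_s: 23.92
tcp_pos: [0.4794, -0.0984, 0.092]
eef_rot: [180.0, -0.0, -94.4]
contact_force: [0.1, 0.2, -0.8]
gripper_width: 0.016
gripper_force: 45.0
```

```bash
python3 look.py w6
```

```text
23.925 [ 0.47941058 -0.09835539  0.09198993] [ 1.79989516e+02 -3.36471764e-03 -9.43567224e+01] [ 0.13223054  0.15883702 -0.8024857 ] [-0.13972764  0.1166679   0.06716   ]
```

View pics/w6.png

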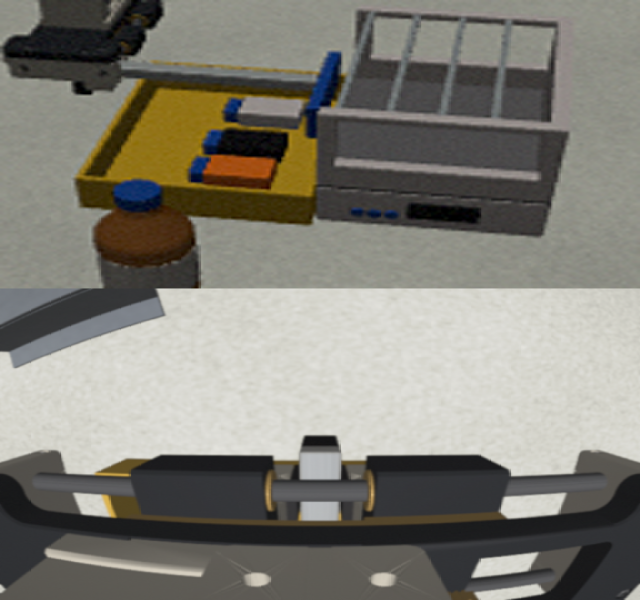

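{"name": "arm_command", "arguments": {"travel": [[0,0,0.04],[0,0,0.07],[-0.01,-0.06,0.07],[-0.02,-0.13,0.07],[-0.03,-0.2,0.07],[-0.04,-0.27,0.07],[-0.06,-0.34,0.07],[-0.07,-0.41,0.07],[-0.08,-0.47,0.07],[-0.08,-0.494,0.06],[-0.08,-0.494,0.02],[-0.08,-0.494,-0.03],[-0.08,-0.494,-0.07],[-0.08,-0.494,-0.095],[-0.08,-0.494,-0.104],[-0.08,-0.494,-0.109],[-0.08,-0.494,-0.109],[-0.08,-0.494,-0.109]], "delta_rot": [[0,0,0],[0,0,0],[0,0,0],[0,0,0],[0,0,0],[0,0,0],[0,0,0],[0,0,0],[0,0,0],[0,0,0],[0,0,0],[0,0,0],[0,0,0],[0,0,0],[0,0,0],[0,0,0],[0,0,0],[0,0,0]]}}

```text
time_s: 26.32
tcp_pos: [0.4398, -0.3454, 0.0381]
eef_rot: [-179.9, -0.0, -94.3]
contact_force: [0.5, 0.2, -0.3]
gripper_width: 0.0155
gripper_force: 45.0
```

{"name": "arm_command", "arguments": {"travel": [[0,0,0],[0,0,0],[0,0,0],[0,0,0],[0,0,0.08],[0,0,0.18],[0,0,0.28],[0,-0.05,0.36],[0,-0.15,0.36],[0,-0.25,0.36],[0,-0.25,0.36],[0,-0.25,0.36]], "delta_rot": [[0,0,0],[0,0,0],[0,0,0],[0,0,0],[0,0,0],[0,0,0],[0,0,0],[0,0,0],[0,0,0],[0,0,0],[0,0,0],[0,0,0]], "grip": 1}}

```text
time_s: 27.82
tcp_pos: [0.439, -0.4702, 0.217]
eef_rot: [180.0, 0.0, -94.4]
contact_force: [0.9, -0.4, 0.0]
gripper_width: 0.088
gripper_force: 0.0
```

```bash
python3 look.py w7; python3 - <<'E'
import pickle,cv2,numpy as np
s,w,T,S=pickle.load(open('w7.pkl','rb'))
cv2.imwrite('pics/w7b.png',np.vstack([cv2.resize(S['img'][100:290,20:400],(600,300)),cv2.resize(T['img'][120:270,130:430],(600,300))])[:,:,::-1])
E
```

```text
27.825 [ 0.4390315  -0.47023136  0.21696818] [ 1.79950160e+02  3.75959751e-02 -9.43978942e+01] [ 0.93036447 -0.40639125  0.04300643] [0.07201489 0.07204995 0.00390339]
```

View pics/w7b.png

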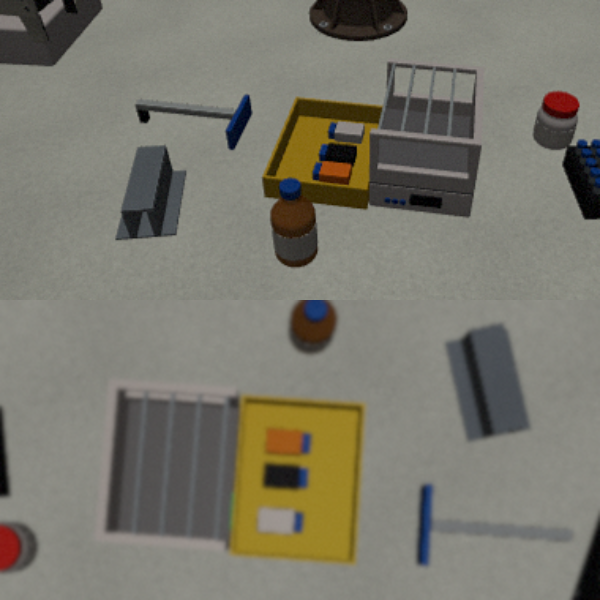

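All three cassettes lie flat in the tray: orange at (335,172), black at (338,153) and white at (347,131) in the scene view. The rake stands upright on its blade (238,122) and heel (143,115) on the bench, clear of everything, and the bystanders have not moved.

```bash
python3 -c "
from plant import close_job
print(close_job())"
```

```text
the job is handed in; nothing more can be done
None
```

I handed the job in at about 28 s: in the last pictures all three cassettes lie in the waste tray, the rake stands level and released on the bench, and the bottle, jar and rack look unmoved, though the hand-in returned no verdict.

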